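# Hang a slide rack on a swinging drain hook

### The arm

A 6-joint arm with a two-finger parallel gripper is mounted at the origin on the work surface. World frame = base frame: x ahead of the robot, y to its left, z up, the work surface at z = 0. Lengths are in mm, angles in rad, forces in N, time in s.
With the tool pointing down it reaches from about 300 to 775 mm from the base axis. Payload 14.6 kg.
Tool frame: the origin (TCP) lies midway between the tips of the shut fingers; the grasp point (between the pads) lies 19 mm behind it (pinch_z is the distance from the TCP to the grasp point, in mm); z points along the fingers, y is the direction in which the jaws open and shut (so a half turn about z gives the same grasp; the last joint's range is limited). The gripper opens to 94 mm and grips with 3 to 60 N. Pads are 16 mm wide; open, the fingers measure 119 mm over their backs; the gripper's body (75 mm by 177 mm) begins 78 mm behind the grasp point.
Start: joints at [-1.196, 0.3, 1.521, -0, 1.321, -0.067], TCP at [235.154, -497.184, 205.446] pointing down, gripper open.
Joint ranges: [-3.03, 3.03], [-0.79, 2.21], [0.23, 2.52], [-1.04, 4.18], [0, 3.07], [-2.55, 2.55]. Speed limits (rad/s): [2.22, 2.22, 2.57, 3.14, 3.14, 3.14].

### API

Orientations are given as [roll, pitch, yaw] about the fixed x, y, z axes, in that order (R = Rz(yaw) Ry(pitch) Rx(roll)).
In Python, from cell import read_state, camera, sign_off, pinch_z gives the robot as it stands. The module is installed in compiled form; this text tells all that it offers.
- The arm moves only by the tool servo_tool, never from a script. Its argument "series" is a list of rows, each a list of 6 numbers: the shift along the tool's x, y, z in cm, then the turn, a rotation vector about the tool's x, y, z in rad. In form: [[tx, ty, tz, rx, ry, rz], ...]. A call has exactly 10 rows; each row is the pose to reach, as a shift and turn from the pose commanded when the call began, along the tool's axes at that moment; what a row does not reach only later rows make up. A row lasts 1/12 s, in which the tool goes at most 41.7 mm and 7.16 degrees, less where a joint would pass 70% of its speed; a pose out of reach is approached as far as the arm can. A call with a gripper value outside its range is refused whole. "gripper" is the finger opening in cm, from 0 to 9.4, set as the call begins (left out, the last holds). The fingers move at their own pace and stop on an object; "grip_force" is the grip in N (left out, the last holds). Time passes only in rows, so rows that repeat a pose let the fingers close, or fill a call up. It gives the time, the measured TCP pose, the force and the opening at its end, in the units of the state.
- read_state(): the state, without advancing time (a new reading comes with each control period).
- camera(name): name is "side" or "top"; returns a dict with "pixels" (400x640x3 uint8, red, green, blue), "fx", "fy", "cx", "cy" (pixels), "k1" (the pictures are not rectified: a ray, as slopes to the right and down, at radius r is drawn at 1 + k1 r^2 times it, then the intrinsics apply), "pose" (4x4, takes a point from camera to world coordinates). Camera axes: x right, y down, z forward; pixel columns grow to the right and rows downward; lengths in mm; the calibration is good to about 2 mm. A picture is of the moment at which its call begins. There is no depth.
- sign_off(): hands the job in, once; it reports no verdict.
The state is a dict: "clock": time; "joints": joint angles; "qd": joint speeds; "effort": joint torques, N m; "eef_pos": TCP position; "eef_rot": TCP orientation; "wrist_force": force on the tool from outside, world axes, zero at the start; "moment": the same for the moment, N m; "finger_gap": finger opening in mm.
Only numpy, scipy, OpenCV 4.12 (cv2) and the standard library are available. Lean on these libraries where they do the work, as an engineer would, in place of code of your own. Each camera call takes 0.05 s, during which the arm holds its last target.

### The job

The yellow drain hook over the white drip tray has been left swinging. First touch it to steady it and let go, so that it hangs still by itself; then pick up the orange slide rack and hang it by its bail on the hook's prong to drain, and leave it hanging there upright and calm. Leave the blue rack where it stands.

Things in the scene. Friction and masses are not known exactly. Their poses are not given: they have to be found in the camera images.
- hook_pivot (a point): Swivel of the yellow hook, 320 mm above the bench; stays put. A 10 mm round bar runs 150 mm down (-z), then a level prong 120 mm along -x, roughly to the robot, its tip bent up 10 mm. x is the swing axis; y and z turn with the swing. The boom and post are on the +x side; a tray 16 mm high lies below. A hung rack's x lies along the prong, its centre 27 mm below the prong's axis.
- hook (a joint): Swing angle of the hook about the swivel's x axis, rad: 0 hangs straight down, positive takes the prong to +y. At the start it swings 0.2 to 0.34 rad either side, about 0.7 s to and fro, and hardly dies down by itself. 150 g; only its weight brings it back.
- orange_rack_center (a point): To hang: orange slide rack, about 180 g, 64 (x) by 84 (y) by 152 mm high. On its 36 mm high slide frame stands a bail of 6 mm wire in its y-z plane: uprights 72 mm apart, from 75 mm up slanting in to a mid peak at 115 mm, an open window below. On the peak a grip tab 12 (x) by 22 (y) by 40 mm high. Point: rack centre, 76 mm above its underside, 56 mm below the tab's middle. z up.
- blue_rack_center (a point): Blue slide rack, bystander, same build, 64 (x) by 84 (y) by 152 mm high. On its 36 mm high slide frame stands a bail of 6 mm wire in its y-z plane: uprights 72 mm apart, from 75 mm up slanting in to a mid peak at 115 mm, an open window below. On the peak a grip tab 12 (x) by 22 (y) by 40 mm high. Point: rack centre, 76 mm above its underside, 56 mm below the tab's middle. z up.
Things that resemble listed ones, but are neither listed nor needed, are in the scene too. Of the things that look like the part that bears blue_rack_center, the larger one is meant.

How it is judged (in metres and radians):
On the way:
1. the hook has been steadied and hangs still by itself (within about 0.08 rad of straight down), let go and the hand drawn back from it, before the orange rack is on it (value of joint hook between -0.08 and 0.08 rad and velocity of joint hook between -0.6 and 0.6 rad/s and contact force between hook and anything else below 0.03 N and distance between the grasp point and hook_pivot above 0.25 m and horizontal distance between orange_rack_center and hook_pivot above 0.14 m), for 0.8 s.
At the end, for the whole second after the job is handed in: The orange rack hangs by its bail on the hook's level prong (centre 20 to 115 mm along it from the swivel, 20 mm sideways, 160 to 195 mm below), within 15 degrees of upright, under 0.15 m/s, hook within 0.15 rad of straight down; the blue rack stands within 30 mm of its start (x of orange_rack_center in the frame of hook_pivot between -0.115 and -0.02 m and y of orange_rack_center in the frame of hook_pivot between -0.02 and 0.02 m and z of orange_rack_center in the frame of hook_pivot between -0.195 and -0.16 m and angle between orange_rack_center's own z axis and vertical below 0.26 rad and linear speed of orange_rack below 0.15 m/s and value of joint hook between -0.15 and 0.15 rad and distance of blue_rack_center from where it was at the start of the episode below 0.03 m and angle between blue_rack_center's own z axis and vertical below 0.2 rad); the robot touches nothing.
It fails at once if the blue rack is shifted by more than 30 mm or tipped (distance of blue_rack_center from where it was at the start of the episode above 0.03 m or angle between blue_rack_center's own z axis and vertical above 0.3 rad).
It also fails if it takes over 70 s, if anything falls off the work surface, if the arm or the gripper's body presses on something with over 40 N, if the wrist force passes 120 N, or if a joint passes its speed limit or range.

## Working session

There is one attempt and no reset: what is moved stays moved. The work goes in short steps, Python scripts to look and compute and a tool call to move; the robot and the scene stay as the last step left them, time stands still between calls to the robot, and variables do not carry over. Pictures are saved under pics/ and viewed, and the job is handed in when it is done.

Besides the shell and the picture viewer there is one more tool, called after "Emit:" as name(argument=value, ...) on one line, values as JSON. servo_tool: Moves the arm, as the interface text tells. Its arguments: {"type":"object","properties":{"series":{"type":"array"},"gripper":{"type":"number"},"grip_force":{"type":"number"}},"required":["series"]}

```bash
mkdir -p pics
python3 - <<'E'
from cell import *
import cv2
print(read_state(), pinch_z)
for n in ("side","top"):
    c=camera(n); cv2.imwrite(f"pics/{n}0.png",c["pixels"][:,:,::-1]); print(n,c["fx"],c["fy"],c["cx"],c["cy"],c["k1"]);print(c["pose"].round(3) if hasattr(c["pose"],"round") else c["pose"])
E
```

```text
{'clock': 0.0, 'joints': array([-1.19560073e+00,  3.00475047e-01,  1.52158582e+00,  3.27974124e-06,
        1.32070694e+00, -6.65973317e-02]), 'qd': array([-0.0013214 ,  0.00075362, -0.00035032, -0.00064043,  0.00024555,
        0.00093049]), 'effort': array([ 1.70998323e-03, -5.31811130e+01, -3.52731335e+01,  7.08878785e-02,
        2.44223006e-02, -1.14372467e-04]), 'eef_pos': array([ 235.05988812, -496.94382968,  204.88216596]), 'eef_rot': array([-3.14042032e+00, -8.13738865e-05,  4.41792063e-01]), 'wrist_force': array([ 0.44110173,  0.37960491, -0.68892091]), 'moment': array([-0.04453223, -0.02459723,  0.02912794]), 'finger_gap': 93.85309388908082} 18.8
side 501.4888415967677 501.4888415967677 311.56841884821904 207.1343986708217 -0.12848696849496033
[[-9.88000e-01 -1.10000e-01  1.08000e-01  3.98699e+02]
 [-1.54000e-01  6.45000e-01 -7.48000e-01  8.27416e+02]
 [ 1.30000e-02 -7.56000e-01 -6.54000e-01  9.31883e+02]
 [ 0.00000e+00  0.00000e+00  0.00000e+00  1.00000e+00]]
top 373.4556535489662 373.4556535489662 319.62170338297875 200.24976918769542 -0.05581715169318721
[[ 2.700000e-02 -9.760000e-01  2.150000e-01  3.518390e+02]
 [-1.000000e+00 -2.600000e-02  6.000000e-03 -2.277500e+01]
 [-0.000000e+00 -2.150000e-01 -9.770000e-01  1.018116e+03]
 [ 0.000000e+00  0.000000e+00  0.000000e+00  1.000000e+00]]
```

View pics/side0.png

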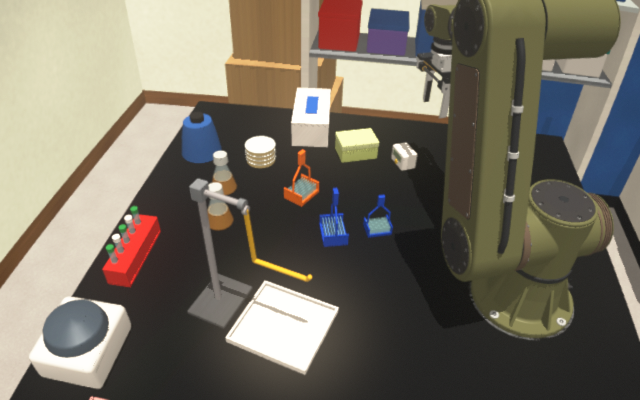

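View pics/top0.png

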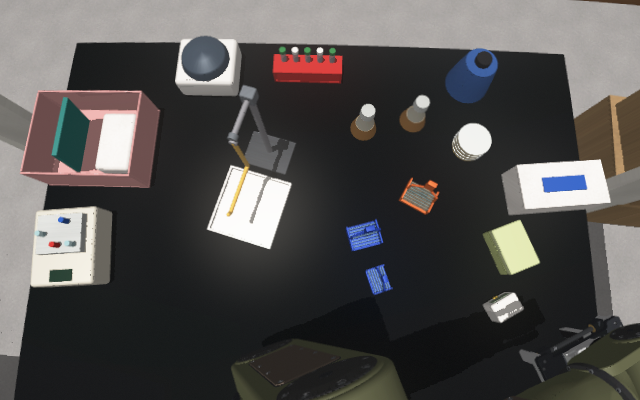

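```bash
cat > h.py <<'E'
import numpy as np, cv2
from cell import *
from scipy.optimize import least_squares
def ray(c,uv):
    x=(uv[0]-c["cx"])/c["fx"]; y=(uv[1]-c["cy"])/c["fy"]; rd=np.hypot(x,y); r=rd
    for _ in range(20): r=rd/(1+c["k1"]*r*r)
    s=r/rd if rd>0 else 1
    P=np.array(c["pose"]); d=P[:3,:3]@np.array([x*s,y*s,1]); return P[:3,3],d
def atz(c,uv,z):
    o,d=ray(c,uv); return o+d*(z-o[2])/d[2]
def proj(c,p):
    P=np.array(c["pose"]); q=P[:3,:3].T@(np.array(p,float)-P[:3,3]); x,y=q[0]/q[2],q[1]/q[2]; f=1+c["k1"]*(x*x+y*y)
    return np.array([c["fx"]*x*f+c["cx"],c["fy"]*y*f+c["cy"]])
def tri(cs,uvs):
    A=np.zeros((3,3));b=np.zeros(3);R=[]
    for c,uv in zip(cs,uvs):
        o,d=ray(c,uv); d=d/np.linalg.norm(d); M=np.eye(3)-np.outer(d,d); A+=M;b+=M@o
    p=np.linalg.solve(A,b)
    return p,[np.round(proj(c,p)-uv,1) for c,uv in zip(cs,uvs)]
def crop(im,x0,y0,x1,y1,k,name):
    cv2.imwrite(name,cv2.resize(im[y0:y1,x0:x1,::-1],None,fx=k,fy=k,interpolation=cv2.INTER_CUBIC))
def save(name,cams): np.save(name,cams,allow_pickle=True)
E
python3 - <<'E'
from h import *
s=camera("side");t=camera("top"); np.save("c1.npy",[s,t],allow_pickle=True)
crop(s["pixels"],180,130,420,310,3,"pics/s1.png")
crop(t["pixels"],190,70,450,310,2.5 and 2,"pics/t1a.png")
crop(t["pixels"],330,160,450,310,4,"pics/t1.png")
crop(t["pixels"],190,70,310,260,3,"pics/t1b.png")
E
```

```text
(no output)
```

View pics/s1.png

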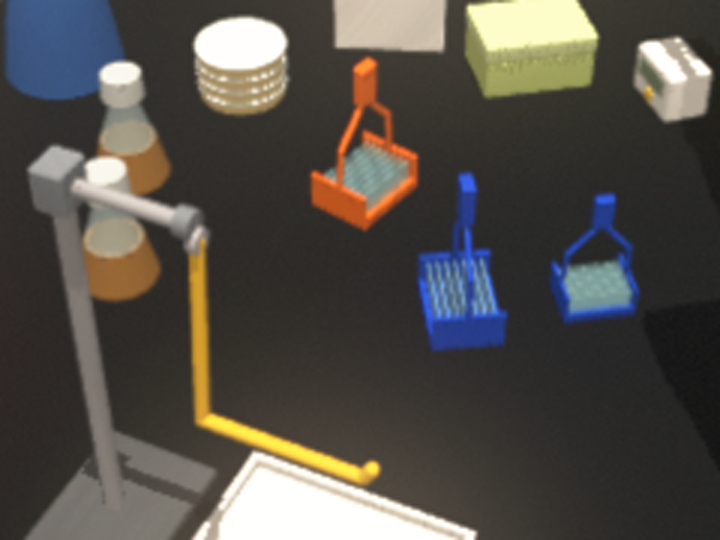

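View pics/t1.png

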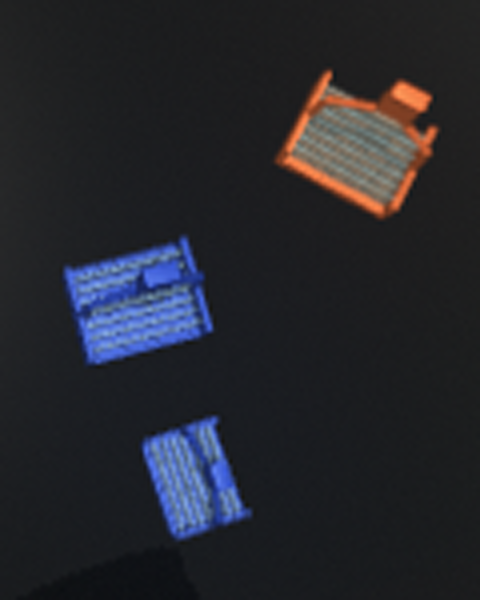

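View pics/t1b.png

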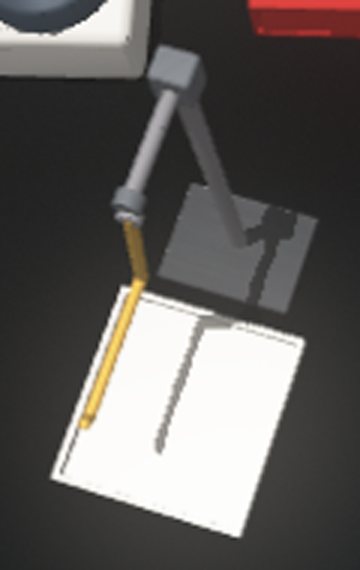

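Run:
```python
from h import *
s,t=np.load("c1.npy",allow_pickle=True)
S=lambda u,v:(180+u/3,130+v/3); T=lambda u,v:(330+u/4,160+v/4); B=lambda u,v:(190+u/3,70+v/3)
for n,a,b in [("otab",S(366,65),T(412,93)),("btab",S(467,180),T(163,271)),("pivot",S(196,236),B(130,215)),("elbow",S(202,418),B(140,280)),("tip",S(366,478),B(85,422)),
 ("boxcentre",S(58,165),B(180,65))]:
    print(n,tri([s,t],[a,b]))
print("pivot320",atz(s,S(196,236),320),atz(t,B(130,215),320))
print("tabtop152",atz(s,S(366,65),152),atz(t,T(412,93),152))
print("btabtop152",atz(s,S(467,180),152),atz(t,T(163,271),152))
# frame bottom corners/ top corners of orange frame in top view at z~36
for u,v in [(280,162),(385,216),(330,75),(435,130)]: print(atz(t,T(u,v),36)[:2].round(1))
print('tray corners')
for u,v in [(122,287),(305,342),(240,537),(52,478)]: print(atz(t,B(u,v),16)[:2].round(1))
print('blue');
for u,v in [(66,268),(185,238),(212,330),(92,363)]: print(atz(t,T(u,v),36)[:2].round(1))
for u,v in [(145,440),(215,420),(250,515),(178,540)]: print(atz(t,T(u,v),30)[:2].round(1))
```

```text
otab (array([ 590.40171614, -289.25504685,  152.06059499]), [array([-0.3, -0.1]), array([-0. ,  0.4])])
btab (array([ 479.25734458, -138.56189162,  152.32024578]), [array([-0.1, -0. ]), array([-0. ,  0.1])])
pivot (array([619.25399903, 155.96440367, 322.99809404]), [array([0.2, 0.1]), array([ 0. , -0.2])])
elbow (array([619.6207887 , 179.8777286 , 182.48067325]), [array([0.3, 0.1]), array([ 0. , -0.3])])
tip (array([504.09501081, 213.10249257, 183.64914208]), [array([-0.2, -0.1]), array([-0. ,  0.2])])
boxcentre (array([716.79246566, 126.03832917, 343.17859559]), [array([-0.3, -0.2]), array([0. , 0.4])])
pivot320 [620.79891659 152.48292175 320.        ] [619.94551002 156.70217908 320.        ]
tabtop152 [ 589.42901929 -288.9383622   152.        ] [ 591.4144355  -289.38111704  152.        ]
btabtop152 [ 479.13895052 -138.92453635  152.        ] [ 479.45696293 -138.61372895  152.        ]
[ 572.7 -233.4]
[ 537.5 -303.5]
[ 634.6 -269. ]
[ 597.9 -339.9]
tray corners
[664.8 236.7]
[616.   62.4]
[434.8 112.7]
[482.9 286.3]
blue
[496.9 -89.7]
[ 519.1 -168.8]
[ 458.2 -186.4]
[ 434.6 -107.5]
[ 385.9 -143.1]
[ 399.9 -189. ]
[ 339.6 -211.3]
[ 322.7 -164.7]
```

Orange rack at side (302,180) / top (420,195) is the only orange rack. There are two blue ones: side (334,220) / top (365,235) has its tab top at z=152, so it is the listed larger rack. The one at side (378,218) / top (378,279) is smaller. All the points match the given heights: pivot 323, tabs 152. Next I'll hover the arm above the prong.

Emit:
servo_tool(series=[[2.6, -2.4, -0.4, 0, 0, 0.072], [5.2, -4.8, -0.8, 0, 0, 0.144], [7.9, -7.1, -1.2, 0, 0, 0.216], [10.5, -9.5, -1.6, 0, 0, 0.288], [13.1, -11.9, -2.0, 0, 0, 0.36], [15.7, -14.3, -2.4, 0, 0, 0.432], [18.3, -16.7, -2.8, 0, 0, 0.504], [21.0, -19.0, -3.2, 0, 0, 0.576], [23.6, -21.4, -3.6, 0, 0, 0.648], [26.2, -23.8, -4.0, 0, 0, 0.72]], gripper=9.4, grip_force=3)

```text
clock: 1.03
eef_pos: [370.4, -168.3, 245.7]
eef_rot: [3.142, -0.0, -0.282]
wrist_force: [0.9, -0.0, 0.2]
finger_gap: 94.0
```

Emit:
servo_tool(series=[[-0.2, -3.8, 0, 0, 0, 0], [-0.3, -7.6, 0, 0, 0, 0], [-0.5, -11.3, 0, 0, 0, 0], [-0.6, -15.1, 0, 0, 0, 0], [-0.8, -18.9, 0, 0, 0, 0], [-0.9, -22.7, 0, 0, 0, 0], [-1.1, -26.5, 0, 0, 0, 0], [-1.2, -30.2, 0, 0, 0, 0], [-1.4, -34.0, 0, 0, 0, 0], [-1.5, -37.8, 0, 0, 0, 0]])

```text
clock: 1.87
eef_pos: [459.5, 199.7, 245.4]
eef_rot: [-3.142, -0.0, -0.278]
wrist_force: [0.2, -1.0, -0.1]
finger_gap: 94.0
```

Run:
```python
from h import *
print(read_state()["eef_pos"],read_state()["clock"])
L=[]
for i in range(16):
    t0=read_state()["clock"]; n="top" if i%2 else "side"; c=camera(n); L.append((t0,n,c))
np.save("sw.npy",np.array(L,dtype=object),allow_pickle=True)
out=[]
for t0,n,c in L[:4]:
    im=c["pixels"]; hsv=cv2.cvtColor(im,cv2.COLOR_RGB2HSV)
    k=(180,170) if n=="side" else (190,110)
    out.append(cv2.resize(im[k[1]:k[1]+130,k[0]:k[0]+200,::-1],None,fx=2,fy=2))
cv2.imwrite("pics/sw.png",np.vstack([np.hstack(out[:2]),np.hstack(out[2:])]))
```

```text
[459.5030221  199.65092119 245.42567033] 1.8667
```

View pics/sw.png

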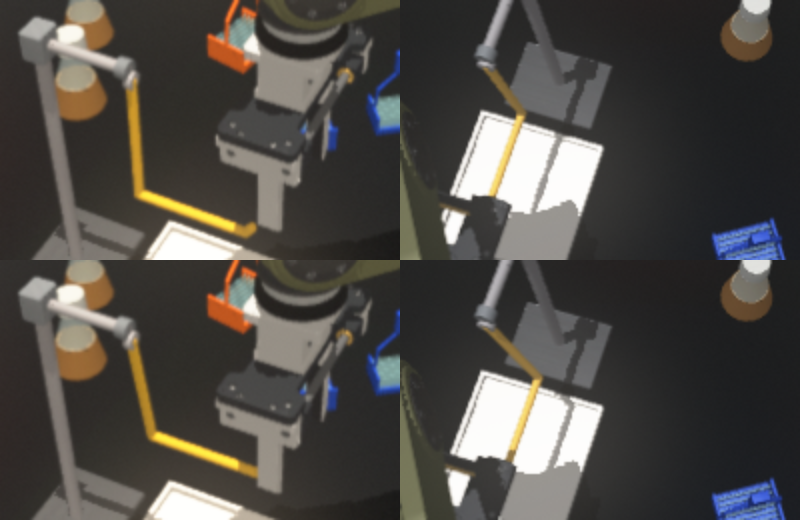

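```bash
cat > fit.py <<'E'
from h import *
def yel(c,n):
    hsv=cv2.cvtColor(c["pixels"],cv2.COLOR_RGB2HSV); m=cv2.inRange(hsv,(18,150,90),(30,255,255))
    m2=np.zeros_like(m)
    a=(180,195,320,300) if n=="side" else (195,130,300,225)
    m2[a[1]:a[3],a[0]:a[2]]=m[a[1]:a[3],a[0]:a[2]]
    k,l,st,_=cv2.connectedComponentsWithStats(m2)
    if k<2: return np.zeros((0,2))
    i=1+np.argmax(st[1:,4]); ys,xs=np.where(l==i); return np.c_[xs,ys]
def poly(P,yaw,th):
    x=np.array([np.cos(yaw),np.sin(yaw),0]);y=np.array([-np.sin(yaw),np.cos(yaw),0])
    e=P+150*(np.sin(th)*y-np.cos(th)*np.array([0,0,1])); return [P,e,e-115*x]
def dist(px,c,pts):
    q=[proj(c,p) for p in pts]; D=[]
    for a,b in zip(q[:-1],q[1:]):
        t=np.clip(((px-a)@(b-a))/((b-a)@(b-a)),0,1); D.append(np.linalg.norm(px-a-t[:,None]*(b-a),axis=1))
    return np.min(D,0)
def fit(L,x0=(620,155,320,-.28)):
    px=[yel(c,n) for _,n,c in L]
    def r(v):
        o=[(np.array(v[:3])-x0[:3])/2,[(v[3]-x0[3])/.03]]
        for i,(t,n,c) in enumerate(L):
            if len(px[i])>20: o.append(dist(px[i],c,poly(v[:3],v[3],v[4+i]))/np.sqrt(len(px[i]))*6)
        return np.concatenate(o)
    th0=[]
    for i,(t,n,c) in enumerate(L):
        g=np.linspace(-.5,.5,41); th0.append(g[np.argmin([np.mean(dist(px[i],c,poly(np.array(x0[:3]),x0[3],a))**2) for a in g])] if len(px[i])>20 else 0)
    s=least_squares(r,list(x0)+th0,loss="soft_l1"); return s.x,[len(p) for p in px],s.cost
E
python3 - <<'E'
from fit import *
L=np.load("sw.npy",allow_pickle=True)
v,n,c=fit(L); print(v[:4],c,n); T=np.array([l[0] for l in L],float); print(np.c_[T,v[4:]].round(3))
f=least_squares(lambda p:p[0]*np.cos(2*np.pi/p[1]*T)+p[2]*np.sin(2*np.pi/p[1]*T)+p[3]-v[4:],[.2,.7,.2,0]); print(f.x,np.hypot(f.x[0],f.x[2]),f.fun.round(3),read_state()["clock"])
E
```

```text
[ 6.15088702e+02  1.70847830e+02  3.36807603e+02 -2.49635862e-01] 442.0287984301508 [678, 1, 585, 1, 555, 0, 589, 2, 671, 4, 696, 13, 691, 8, 693, 2]
[[ 1.867000e+00  3.900000e-02]
 [ 1.917000e+00 -3.830686e+03]
 [ 1.967000e+00 -1.370000e-01]
 [ 2.017000e+00  2.543830e+02]
 [ 2.067000e+00 -2.160000e-01]
 [ 2.117000e+00 -5.186740e+02]
 [ 2.167000e+00 -1.430000e-01]
 [ 2.217000e+00 -3.338000e+00]
 [ 2.267000e+00  3.100000e-02]
 [ 2.317000e+00 -0.000000e+00]
 [ 2.367000e+00  1.850000e-01]
 [ 2.417000e+00 -0.000000e+00]
 [ 2.467000e+00  2.120000e-01]
 [ 2.517000e+00  0.000000e+00]
 [ 2.567000e+00  9.800000e-02]
 [ 2.617000e+00  0.000000e+00]]
[ 1.29698701  0.73293586  1.26701954 -1.75177765] 1.8131502490015579 [-3.400000e+00  3.827123e+03 -3.300000e+00 -2.573890e+02 -2.133000e+00
  5.170910e+02 -7.050000e-01  3.061000e+00 -3.000000e-03  1.100000e-02
 -5.110000e-01 -9.200000e-01 -1.877000e+00 -2.425000e+00 -3.163000e+00
 -3.465000e+00] 2.6667
```

```bash
python3 - <<'E'
from h import *
L=np.load("sw.npy",allow_pickle=True)
c=L[1][2]; im=c["pixels"]; hsv=cv2.cvtColor(im,cv2.COLOR_RGB2HSV)
# top elbow at crop (520,115)-> (190+120/2,110+115/2)
print(hsv[170:200:4,240:260:2].reshape(-1,3)[(hsv[170:200:4,240:260:2].reshape(-1,3)[:,1]>100)])
c=L[0][2]; hsv=cv2.cvtColor(c["pixels"],cv2.COLOR_RGB2HSV); print(hsv[266:270,180+68:180+76,:].reshape(-1,3)[::5])
E
sed -i 's/m=cv2.inRange(hsv,(18,150,90),(30,255,255))/m=cv2.inRange(hsv,(15,140,90) if n=="top" else (18,150,90),(30,255,255))/' fit.py
cat > run.py <<'E'
from fit import *
import sys
def go(L):
    v,n,c=fit(L); print(v[:4].round(3),round(c,1),n); T=np.array([l[0] for l in L],float); ok=np.array(n)>20
    print(np.c_[T,v[4:]][ok].round(3).tolist())
    T=T[ok];h=v[4:][ok]
    f=least_squares(lambda p:p[0]*np.cos(2*np.pi/p[1]*T)+p[2]*np.sin(2*np.pi/p[1]*T)+p[3]-h,[.2,.72,.2,0],loss="soft_l1",f_scale=.02); print(f.x.round(4),"amp",np.hypot(f.x[0],f.x[2]),abs(f.fun).max(),read_state()["clock"])
    return v,f.x
if __name__=="__main__": go(np.load(sys.argv[1],allow_pickle=True))
E
python3 run.py sw.npy
```

```text
[[ 24 136 246]
 [ 21 149 230]
 [ 22 145 242]
 [ 24 141 247]
 [ 24 140 250]
 [ 19 149 217]
 [ 23 135 245]
 [ 21 146 236]
 [ 23 142 244]
 [ 24 140 249]
 [ 20 139 200]
 [ 20 148 224]]
[[ 20 194 201]
 [ 26 189 253]
 [ 24 194 249]
 [ 27 187 254]
 [ 26 188 254]
 [ 19 171 154]
 [ 26 188 253]]
[ 6.19176e+02  1.58608e+02  3.22645e+02 -2.58000e-01] 543.4 [678, 103, 585, 77, 555, 84, 589, 102, 671, 131, 696, 216, 691, 150, 693, 117]
[[1.867, 0.035], [1.917, -0.07], [1.967, -0.143], [2.017, -0.215], [2.067, -0.224], [2.117, -0.219], [2.167, -0.149], [2.217, -0.077], [2.267, 0.027], [2.317, 0.111], [2.367, 0.183], [2.417, 0.222], [2.467, 0.211], [2.517, 0.168], [2.567, 0.095], [2.617, -0.003]]
[-0.1013  0.7327  0.2024 -0.0046] amp 0.22630166279566777 0.0073243825910558336 2.6667
```

```bash
sed -i 's/(15,140,90) if/(15,110,110) if/' fit.py; python3 run.py sw.npy
python3 - <<'E'
from fit import *
L=np.load("sw.npy",allow_pickle=True)
a=[L[0],L[1],L[9]]; 
for Ls in ([L[i] for i in range(0,16,2)],[L[i] for i in range(1,16,2)]):
    v,n,c=fit(Ls); print(v[:4],c,n, v[4:].round(3))
E
```

```text
[ 6.19024e+02  1.59236e+02  3.23225e+02 -2.61000e-01] 607.4 [678, 244, 585, 280, 555, 286, 589, 250, 671, 238, 696, 269, 691, 253, 693, 239]
[[1.867, 0.032], [1.917, -0.073], [1.967, -0.145], [2.017, -0.217], [2.067, -0.225], [2.117, -0.22], [2.167, -0.151], [2.217, -0.08], [2.267, 0.025], [2.317, 0.106], [2.367, 0.181], [2.417, 0.216], [2.467, 0.208], [2.517, 0.164], [2.567, 0.093], [2.617, -0.008]]
[-0.1026  0.7323  0.2002 -0.0076] amp 0.2250075534132927 0.0075598519046881085 2.6667
[ 6.15090057e+02  1.70843303e+02  3.36803574e+02 -2.49637509e-01] 442.0287980251775 [678, 585, 555, 589, 671, 696, 691, 693] [ 0.039 -0.137 -0.216 -0.143  0.031  0.185  0.212  0.098]
[ 6.19324403e+02  1.59213783e+02  3.20178649e+02 -2.74894763e-01] 157.0610643802456 [244, 280, 286, 250, 238, 269, 253, 239] [-0.073 -0.218 -0.221 -0.08   0.108  0.218  0.165 -0.008]
```

Emit:
servo_tool(series=[[2.5, 0, 0.5, 0, 0, 0], [5.0, -0.1, 1.5, 0, 0, -0.005], [7.5, -0.2, 2.5, 0, 0, -0.011], [8.5, -0.2, 3.0, 0, 0, -0.011], [8.5, -0.2, 3.0, 0, 0, -0.011], [8.5, -0.2, 3.0, 0, 0, -0.011], [8.5, -0.2, 4.0, 0, 0, -0.011], [8.5, -0.2, 7.0, 0, 0, -0.011], [8.5, -0.2, 9.5, 0, 0, -0.011], [8.5, -0.2, 9.5, 0, 0, -0.011]])

```text
clock: 3.5
eef_pos: [539.2, 176.1, 146.2]
eef_rot: [3.138, 0.006, -0.267]
wrist_force: [-0.3, 0.3, -0.4]
finger_gap: 94.0
```

Run:
```python
from h import *
s=read_state();print(s["eef_pos"],s["eef_rot"],s["clock"],s["wrist_force"])
c=camera("side"); crop(c["pixels"],180,150,400,330,3,"pics/st.png")
```

```text
[539.15037993 176.12785925 146.20968853] [ 3.13849958  0.00562279 -0.26656053] 3.5 [-0.31439557  0.30112174 -0.37300928]
```

View pics/st.png

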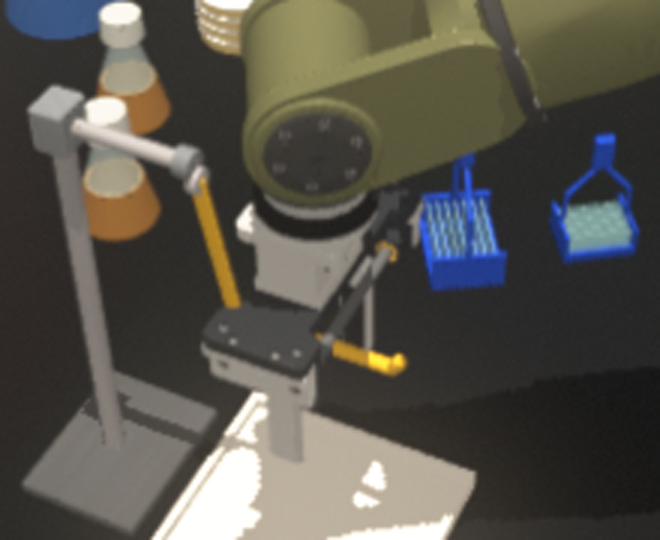

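Emit:
servo_tool(series=[[0, -0.2, 0, 0, 0, 0], [0, -0.2, 0, 0, 0, 0], [0, -0.2, 0, 0, 0, 0], [0, -0.2, 0, 0, 0, 0], [0, -0.2, 0, 0, 0, 0], [0, -0.2, 0, 0, 0, 0], [0, -0.2, 0, 0, 0, 0], [0, -0.2, 0, 0, 0, 0], [0, -0.2, 0, 0, 0, 0], [0, -0.2, 0, 0, 0, 0]], gripper=2.5, grip_force=3)

```text
clock: 4.38
eef_pos: [542.4, 178.1, 150.4]
eef_rot: [-3.142, 0.0, -0.267]
wrist_force: [-0.0, -0.3, 0.3]
finger_gap: 30.9
```

Emit:
servo_tool(series=[[0, 0, 0, 0, 0, 0], [0, 0, 0, 0, 0, 0], [0, 0, 0, 0, 0, 0], [0, 0, 0, 0, 0, 0], [0, 0, 0, 0, 0, 0], [0, 0, 0, 0, 0, 0], [0, 0, 0, 0, 0, 0], [0, 0, 0, 0, 0, 0], [0, 0, 0, 0, 0, 0], [0, 0, 0, 0, 0, 0]], gripper=0.7)

```text
clock: 5.22
eef_pos: [542.4, 178.1, 150.4]
eef_rot: [3.142, 0.0, -0.267]
wrist_force: [0.5, -0.5, 0.5]
finger_gap: 10.0
```

Run:
```python
from fit import *
L=[]
for n in ("side","top"):
    t0=read_state()["clock"]; L.append((t0,n,camera(n)))
    px=yel(L[-1][2],n); print(n,len(px))
    c=L[-1][2]; g=np.linspace(-.2,.2,81)
    for P in ([619.3,157.5,320],):
        d=[np.mean(dist(px,c,poly(np.array(P),-.267,a))) for a in g]; print(g[np.argmin(d)],min(d))
crop(L[0][2]["pixels"],180,150,400,330,3,"pics/st2.png")
```

```text
side 240
0.014999999999999986 1.5082383661879917
top 98
-0.0050000000000000044 1.03442885141512
```

View pics/st2.png

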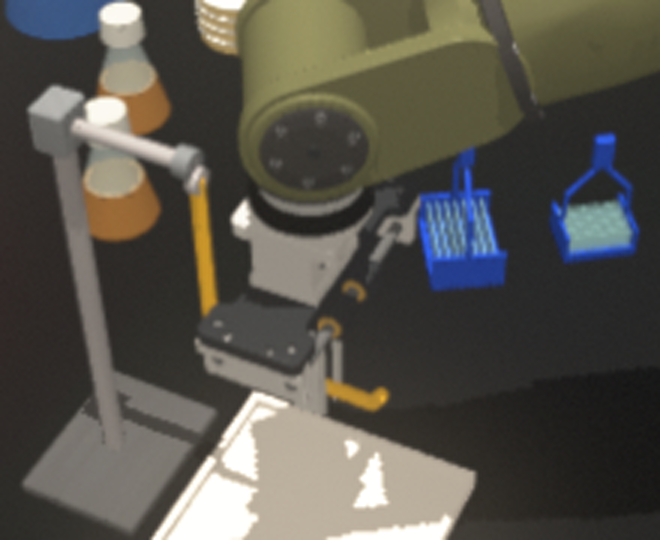

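The fingers hold the prong (gap 10.0 mm, the rod's diameter), and it hangs within about 0.015 rad of vertical. Opening now, then lifting.

Emit:
servo_tool(series=[[0, 0, 0, 0, 0, 0], [0, 0, 0, 0, 0, 0], [0, 0, 0, 0, 0, 0], [0, 0, 0, 0, 0, 0], [0, 0, 0, 0, 0, 0], [0, 0, 0, 0, 0, 0], [0, 0, 0, 0, 0, 0], [0, 0, 0, 0, 0, 0], [0, 0, 0, 0, 0, 0], [0, 0, 0, 0, 0, 0]], gripper=9.4)

```text
clock: 6.15
eef_pos: [542.4, 178.1, 150.4]
eef_rot: [-3.142, 0.0, -0.267]
wrist_force: [0.1, 0.4, -0.4]
finger_gap: 73.0
```

Emit:
servo_tool(series=[[0, 0, -1.5, 0, 0, 0], [0, 0, -4, 0, 0, 0], [0, 0, -6.5, 0, 0, 0], [0, 0, -9, 0, 0, 0], [-1, 0, -10, 0, 0, 0], [-4, 0, -10.5, 0, 0, 0], [-8, 0, -11, 0, 0, 0], [-12, 0, -11, 0, 0, 0], [-15, 0, -11, 0, 0, 0], [-16, 0, -11, 0, 0, 0]])

```text
clock: 6.98
eef_pos: [384.5, 221.0, 260.1]
eef_rot: [-3.141, 0.0, -0.266]
wrist_force: [0.3, -0.4, 0.2]
finger_gap: 94.0
```

```bash
cat > sw.py <<'E'
from run import *
import sys
print(read_state()["clock"],read_state()["eef_pos"])
L=[]
for i in range(int(sys.argv[1])):
    t0=read_state()["clock"]; n="top" if i%2 else "side"; c=camera(n); L.append((t0,n,c))
P=np.array([619.3,157.5,320]);g=np.linspace(-.3,.3,121)
print([(n[0],round(g[np.argmin([np.mean(dist(yel(c,n),c,poly(P,-.267,a))) for a in g])],3)) for _,n,c in L])
crop(L[0][2]["pixels"],180,130,420,310,3,"pics/sw_now.png")
E
python3 sw.py 16
```

```text
6.9833 [384.5011577  220.98868186 260.11689967]
[('s', np.float64(-0.01)), ('t', np.float64(0.005)), ('s', np.float64(-0.005)), ('t', np.float64(0.005)), ('s', np.float64(-0.005)), ('t', np.float64(0.005)), ('s', np.float64(-0.01)), ('t', np.float64(0.005)), ('s', np.float64(-0.01)), ('t', np.float64(0.0)), ('s', np.float64(-0.015)), ('t', np.float64(0.0)), ('s', np.float64(-0.015)), ('t', np.float64(0.0)), ('s', np.float64(-0.01)), ('t', np.float64(0.005))]
```

Emit:
servo_tool(series=[[1.7, 2.2, 0, 0, 0, 0], [3.3, 4.4, 0, 0, 0, 0], [5.0, 6.6, 0, 0, 0, 0], [6.7, 8.8, 0, 0, 0, 0], [8.3, 10.9, 0, 0, 0, 0], [10.0, 13.1, 0, 0, 0, 0], [11.7, 15.3, 0, 0, 0, 0], [13.3, 17.5, 0, 0, 0, 0], [15.0, 19.7, 0, 0, 0, 0], [16.7, 21.9, 0, 0, 0, 0]])

```text
clock: 8.62
eef_pos: [491.7, -36.4, 260.5]
eef_rot: [-3.142, -0.0, -0.267]
wrist_force: [-0.7, 0.7, -0.0]
finger_gap: 93.9
```

Emit:
servo_tool(series=[[1.7, 2.2, 0, 0, 0, 0.025], [3.3, 4.4, 0, 0, 0, 0.05], [5.0, 6.6, 0, 0, 0, 0.075], [6.7, 8.8, 0, 0, 0, 0.1], [8.3, 10.9, 0, 0, 0, 0.125], [10.0, 13.1, 0, 0, 0, 0.15], [11.7, 15.3, 0, 0, 0, 0.175], [13.3, 17.5, 0, 0, 0, 0.2], [15.0, 19.7, 0, 0, 0, 0.22], [16.6, 21.9, 0, 0, 0, 0.22]])

```text
clock: 9.45
eef_pos: [594.0, -291.4, 260.2]
eef_rot: [-3.142, 0.0, -0.489]
wrist_force: [-0.2, 0.9, 0.5]
finger_gap: 94.1
```

Run:
```python
from fit import *
print(read_state()["eef_pos"],read_state()["eef_rot"],read_state()["clock"])
L=[(read_state()["clock"],n,camera(n)) for n in ("side","top","side","top")]
np.save("still.npy",np.array(L,dtype=object),allow_pickle=True)
v,n,c=fit(L,(619.3,157.5,320,-.267)); print(v.round(3),c,n)
crop(L[0][2]["pixels"],180,130,420,310,3,"pics/s2.png")
crop(L[1][2]["pixels"],190,100,450,300,3,"pics/t2.png")
```

```text
[ 594.00528241 -291.38281815  260.24283793] [-3.14157558e+00  1.59794370e-04 -4.88508965e-01] 9.45
[ 6.18893e+02  1.59547e+02  3.21151e+02 -2.59000e-01 -1.10000e-02
 -7.00000e-03 -1.40000e-02 -1.10000e-02] 176.13024669331892 [667, 263, 669, 262]
```

View pics/s2.png

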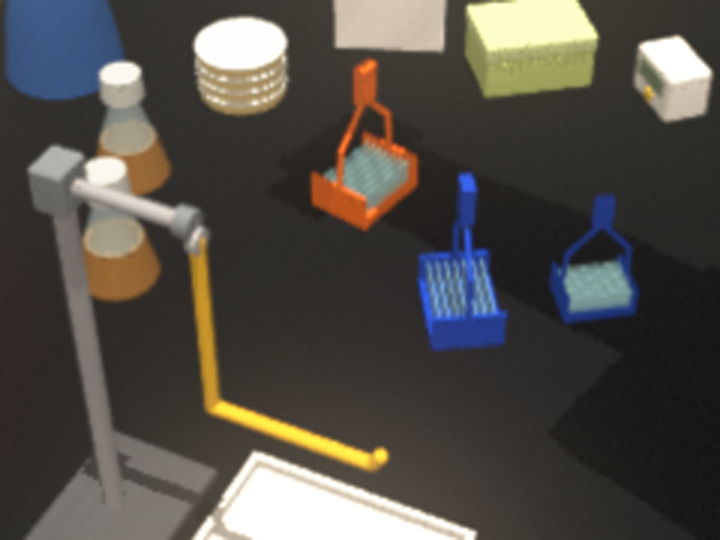

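View pics/t2.png

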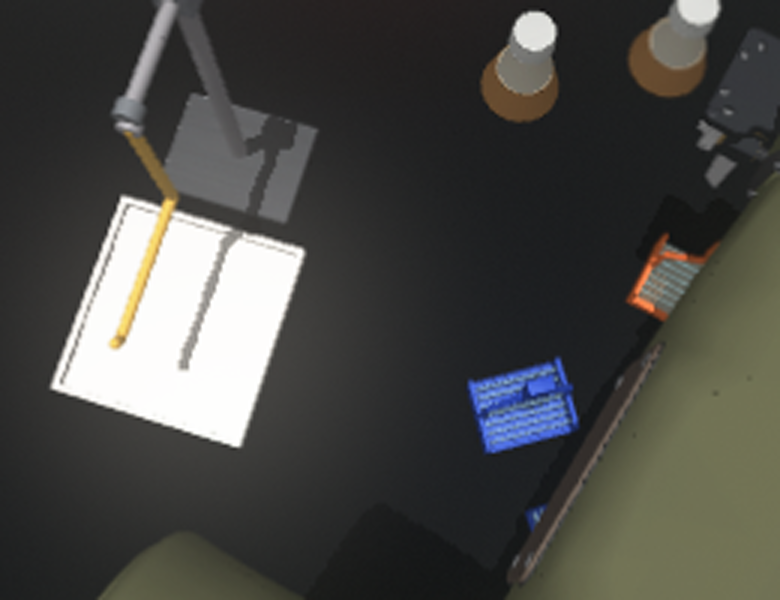

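Run:
```python
from h import *
L=np.load("still.npy",allow_pickle=True); s,t=L[0][2],L[1][2]
S=lambda u,v:(180+u/3,130+v/3);B=lambda u,v:(190+u/3,100+v/3)
for a,b in [((197,238),(130,127)),((212,406),(173,198)),((379,457),(116,342)),((295,436),(144,272))]:
  print(tri([s,t],[S(*a),B(*b)]))
for u,v in [(173,198),(116,342),(144,272),(170,208)]: print(atz(t,B(u,v),170))
# orange yaw from side view: frame corners top z=36
for u,v in [(313,174),(366,198),(417,153),(366,135)]: print(atz(s,S(u,v),36)[:2].round(1))
```

```text
(array([618.52556645, 156.21597604, 321.61752153]), [array([0.3, 0.1]), array([ 0. , -0.3])])
(array([618.82266986, 156.36801451, 168.77569092]), [array([0.7, 0.2]), array([ 0. , -0.6])])
(array([498.68916692, 190.05981518, 178.45279654]), [array([0.1, 0. ]), array([ 0. , -0.1])])
(array([557.21268299, 174.56790884, 170.25370066]), [array([0.6, 0.2]), array([ 0. , -0.5])])
[616.90748572 156.04731911 170.        ]
[499.86437746 192.20117515 170.        ]
[555.9543567  174.59421872 170.        ]
[608.58218372 157.84904174 170.        ]
[ 636.8 -266.8]
[ 581. -240.]
[ 543.8 -315.8]
[ 597.4 -335.8]
```

Emit:
servo_tool(series=[[-0.5, 0, 2, 0, 0, -0.01], [-0.5, 0, 5, 0, 0, -0.01], [-0.5, 0, 8, 0, 0, -0.01], [-0.5, 0, 10, 0, 0, -0.01], [-0.5, 0, 11.5, 0, 0, -0.01], [-0.5, 0, 12.5, 0, 0, -0.01], [-0.5, 0, 13.3, 0, 0, -0.01], [-0.5, 0, 14.2, 0, 0, -0.01], [-0.5, 0, 14.2, 0, 0, -0.01], [-0.5, 0, 14.2, 0, 0, -0.01]])

```text
clock: 10.48
eef_pos: [589.4, -287.6, 118.8]
eef_rot: [-3.142, -0.0, -0.477]
wrist_force: [0.5, -0.3, -0.1]
finger_gap: 94.0
```

Run:
```python
from h import *
s=read_state();print(s["eef_pos"],s["wrist_force"])
c=camera("side"); crop(c["pixels"],240,120,440,270,4,"pics/g1.png")
```

```text
[ 589.35500868 -287.61211718  118.82372378] [ 0.51896406 -0.27330488 -0.14084515]
```

View pics/g1.png

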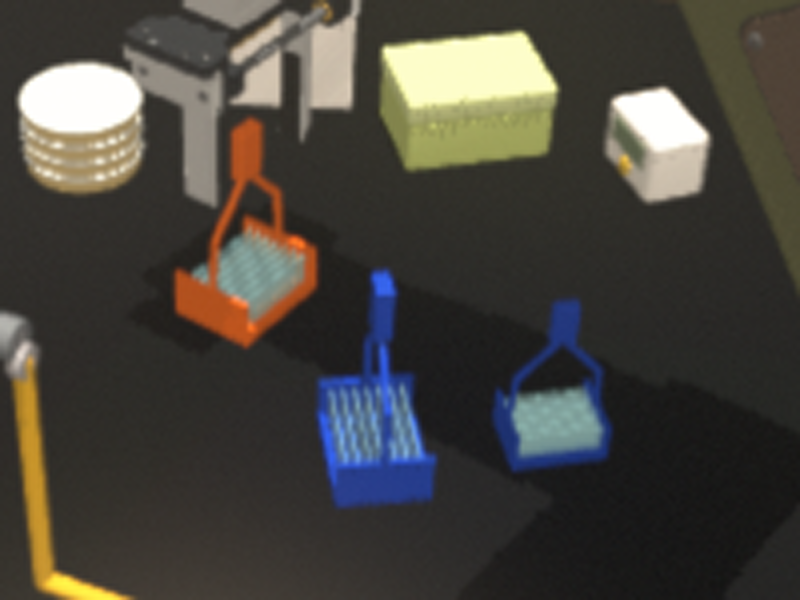

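Both fingers straddle the orange tab: fingertips at crop (200,200) and (305,140), with the midpoint on the tab at (247,160). Closing.

Emit:
servo_tool(series=[[0, 0, 0, 0, 0, 0], [0, 0, 0, 0, 0, 0], [0, 0, 0, 0, 0, 0], [0, 0, 0, 0, 0, 0], [0, 0, 0, 0, 0, 0], [0, 0, 0, 0, 0, 0], [0, 0, 0, 0, 0, 0], [0, 0, 0, 0, 0, 0], [0, 0, 0, 0, 0, 0], [0, 0, 0, 0, 0, 0]], gripper=1.5, grip_force=25)

```text
clock: 11.37
eef_pos: [589.2, -287.7, 118.4]
eef_rot: [-3.142, 0.0, -0.477]
wrist_force: [-0.2, -0.1, -1.0]
finger_gap: 30.7
```

Emit:
servo_tool(series=[[0, 0, 0, 0, 0, 0], [0, 0, 0, 0, 0, 0], [0, 0, 0, 0, 0, 0], [0, 0, -0.5, 0, 0, 0], [0, 0, -1, 0, 0, 0], [0, 0, -2, 0, 0, 0], [0, 0, -3.5, 0, 0, 0], [0, 0, -5, 0, 0, 0], [0, 0, -6, 0, 0, 0], [0, 0, -6, 0, 0, 0]])

```text
clock: 12.2
eef_pos: [590.0, -288.2, 181.6]
eef_rot: [3.141, -0.004, -0.477]
wrist_force: [0.1, -0.5, -0.7]
finger_gap: 21.6
```

Run:
```python
from h import *
s=read_state();print(s["eef_pos"],s["eef_rot"],s["wrist_force"],s["finger_gap"])
c=camera("side"); crop(c["pixels"],240,90,440,240,4,"pics/g2.png")
```

```text
[ 589.99141786 -288.16946817  181.61566695] [ 3.14144855 -0.00427739 -0.47724772] [ 0.14918294 -0.5146802  -0.74843969] 21.61962840735647
```

View pics/g2.png

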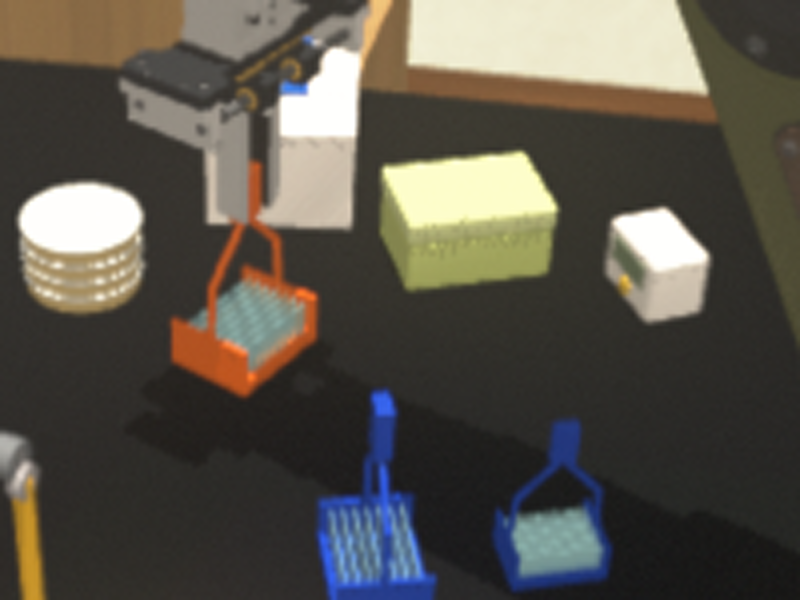

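Emit:
servo_tool(series=[[0, 0, -2, 0, 0, 0], [0, 0, -5, 0, 0, 0], [0, 0, -8, 0, 0, 0], [-0.7, -0.7, -11, 0, 0, 0], [-1.9, -1.8, -13.5, 0, 0, 0], [-3.4, -3.3, -15, 0, 0, 0], [-5.2, -5.2, -15, 0, 0, 0], [-7.3, -7.2, -15, 0, 0, 0], [-9.3, -9.2, -15, 0, 0, 0], [-11.4, -11.2, -15, 0, 0, 0]])

```text
clock: 13.08
eef_pos: [538.7, -134.7, 327.4]
eef_rot: [3.141, 0.001, -0.477]
wrist_force: [0.5, 0.7, -0.7]
finger_gap: 22.0
```

Emit:
servo_tool(series=[[-2.1, -2.0, 0, 0, 0, 0], [-4.1, -4.0, 0, 0, 0, 0], [-6.2, -6.1, 0, 0, 0, 0], [-8.2, -8.1, 0, 0, 0, 0], [-10.3, -10.1, 0, 0, 0, 0], [-12.3, -12.1, 0, 0, 0, 0], [-14.4, -14.1, 0, 0, 0, 0], [-16.4, -16.2, 0, 0, 0, 0], [-18.5, -18.2, 0, 0, 0, 0], [-20.5, -20.2, 0, 0, 0, 0]])

```text
clock: 13.92
eef_pos: [449.2, 138.9, 327.7]
eef_rot: [3.141, 0.001, -0.477]
wrist_force: [0.3, 0.2, -0.8]
finger_gap: 22.1
```

Emit:
servo_tool(series=[[-1.7, -1.7, 0, 0, 0, -0.03], [-3.2, -3.2, 0, 0, 0, -0.06], [-4.4, -4.3, 0, 0, 0, -0.09], [-5.1, -5.0, 0.5, 0, 0, -0.12], [-5.4, -5.3, 2, 0, 0, -0.15], [-5.4, -5.3, 4, 0, 0, -0.18], [-5.4, -5.3, 6, 0, 0, -0.203], [-5.4, -5.3, 8, 0, 0, -0.203], [-5.4, -5.3, 9.5, 0, 0, -0.203], [-5.4, -5.3, 9.5, 0, 0, -0.203]])

```text
clock: 14.75
eef_pos: [425.3, 208.8, 229.8]
eef_rot: [3.138, 0.004, -0.274]
wrist_force: [0.4, 0.2, -2.0]
finger_gap: 21.9
```

Run:
```python
from h import *
s=read_state();print(s["eef_pos"],s["eef_rot"],s["wrist_force"],s["finger_gap"],s["clock"])
a=camera("side");b=camera("top"); np.save("c3.npy",[a,b],allow_pickle=True)
crop(a["pixels"],180,130,420,310,3,"pics/h1.png")
crop(b["pixels"],190,100,390,300,3,"pics/h1t.png")
```

```text
[425.29620985 208.78281207 229.84553006] [ 3.13801532  0.00446724 -0.27415132] [ 0.4004193   0.17705595 -1.99436077] 21.88809055413841 14.75
```

View pics/h1.png

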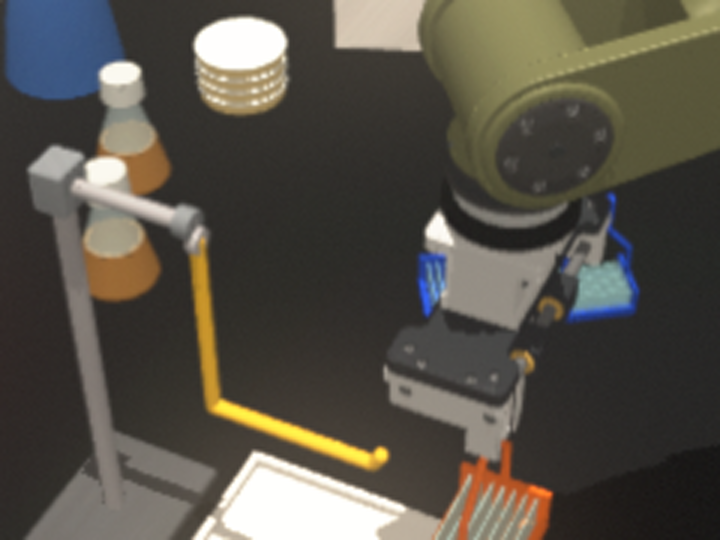

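View pics/h1t.png

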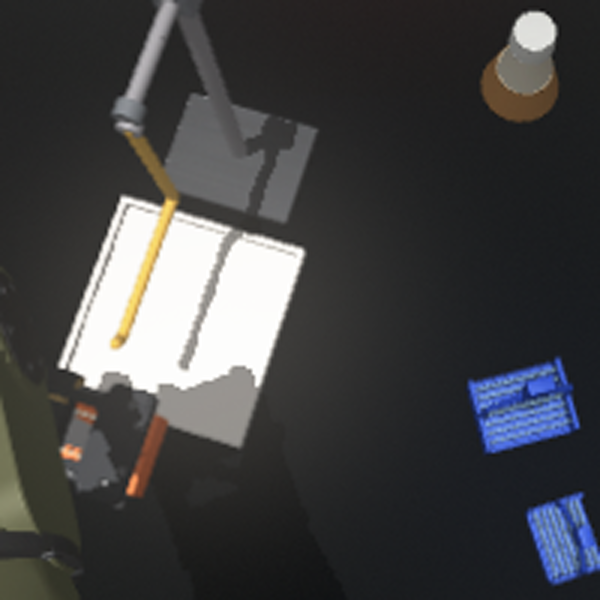

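Run:
```python
from h import *
a,b=np.load("c3.npy",allow_pickle=True)
crop(a["pixels"],280,230,420,370,4,"pics/h2.png")
s=read_state();print(s["eef_pos"],s["wrist_force"],s["clock"])
# predicted pixels with rack centre below TCP by 42, yaw -.274
T=s["eef_pos"];x=np.array([np.cos(.274),-np.sin(.274),0]);y=np.array([np.sin(.274),np.cos(.274),0])
for n,d in [("peak",[0,0,39]),("c+x+y bot",[32,42,-76]),("c-x+y",[-32,42,-76]),("+x-y",[32,-42,-76]),("+x+y36",[32,42,-40]),("-x+y36",[-32,42,-40]),("shoulder+y",[0,36,-1]),("sh-y",[0,-36,-1])]:
    p=T-[0,0,42]+d[0]*x+d[1]*y+np.array([0,0,d[2]]); print(n,((proj(a,p)-[280,230])*4).round(0))
```

```text
[426.43836724 209.35839947 233.30394999] [-0.02411687  0.79379624 -1.71749967] 14.85
peak [254. 187.]
c+x+y bot [149. 379.]
c-x+y [270. 425.]
+x-y [215. 258.]
+x+y36 [150. 334.]
-x+y36 [274. 381.]
shoulder+y [220. 297.]
sh-y [277. 191.]
```

View pics/h2.png

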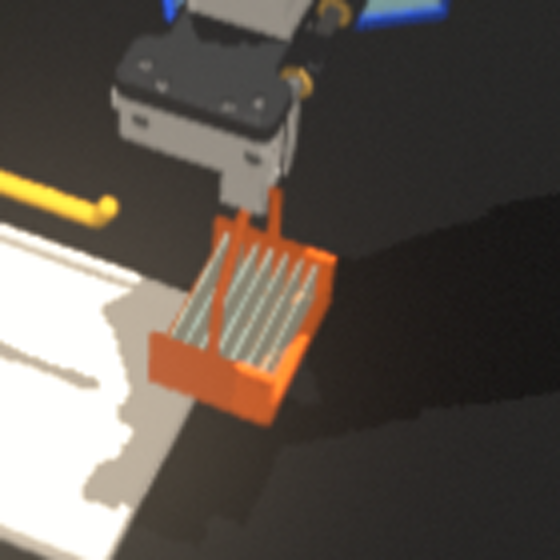

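Emit:
servo_tool(series=[[0, 0, 0.5, 0, 0, 0], [0, -0.1, 1, 0, 0, 0], [0.3, -0.1, 1.5, 0, 0, 0], [1, -0.1, 2, 0, 0, 0], [2, -0.1, 2, 0, 0, 0], [3, -0.1, 2, 0, 0, 0], [4, -0.1, 2, 0, 0, 0], [4.7, -0.1, 2, 0, 0, 0], [5.0, -0.1, 2, 0, 0, 0], [5.0, -0.1, 2, 0, 0, 0]])

```text
clock: 15.68
eef_pos: [475.5, 196.7, 213.3]
eef_rot: [3.141, 0.0, -0.275]
wrist_force: [0.4, 0.2, -1.9]
finger_gap: 22.1
```

Run:
```python
from h import *
s=read_state();print(s["eef_pos"],s["wrist_force"],s["clock"])
a=camera("side"); s=read_state();print(s["eef_pos"])
crop(a["pixels"],220,200,400,350,4,"pics/h3.png")
```

```text
[475.516528   196.72037942 213.3167688 ] [ 0.39036155  0.17151245 -1.88558399] 15.6833
[475.06234383 196.88191203 213.34003857]
```

View pics/h3.png

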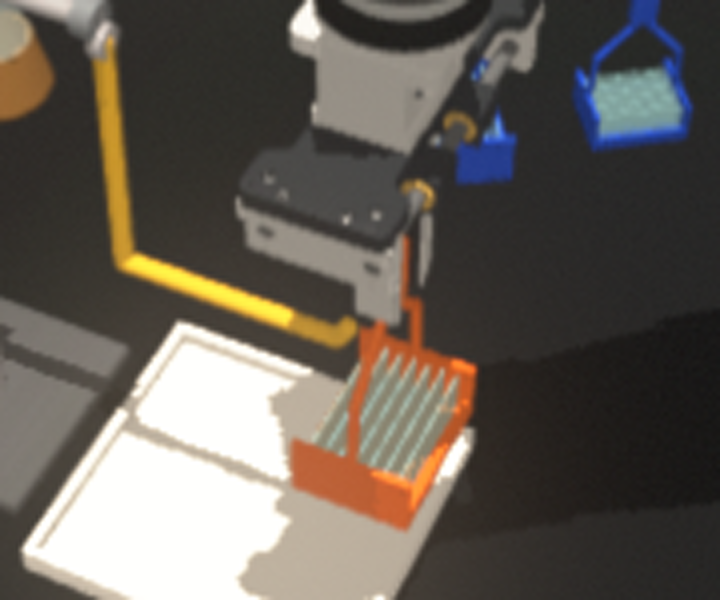

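Emit:
servo_tool(series=[[0.4, 0, 0, 0, 0, 0], [1.2, 0, 0, 0, 0, 0], [2.1, 0, 0, 0, 0, 0], [3.1, 0, 0, 0, 0, 0], [4.2, 0, 0, 0, 0, 0], [5.3, 0, 0, 0, 0, 0], [6.4, 0, 0, 0, 0, 0], [7.2, 0, 0, 0, 0, 0], [7.7, 0, 0, 0, 0, 0], [7.8, 0, 0, 0, 0, 0]])

```text
clock: 16.57
eef_pos: [550.7, 175.5, 213.1]
eef_rot: [3.141, 0.0, -0.275]
wrist_force: [0.2, 0.0, -1.8]
finger_gap: 22.0
```

Run:
```python
from h import *
s=read_state();print(s["eef_pos"],s["wrist_force"],s["clock"])
a=camera("side");b=camera("top"); s=read_state();print(s["eef_pos"])
crop(a["pixels"],220,200,400,350,4,"pics/h4.png")
crop(b["pixels"],190,100,290,250,4,"pics/h4t.png")
```

```text
[550.6926968  175.51750876 213.10721256] [ 0.21506342  0.01221285 -1.84718911] 16.5667
[549.97362472 175.85041457 213.28498669]
```

View pics/h4.png

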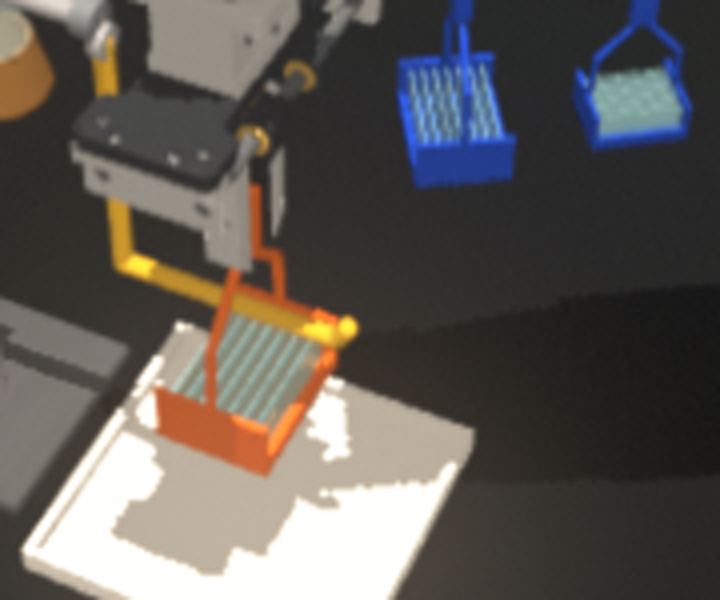

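View pics/h4t.png

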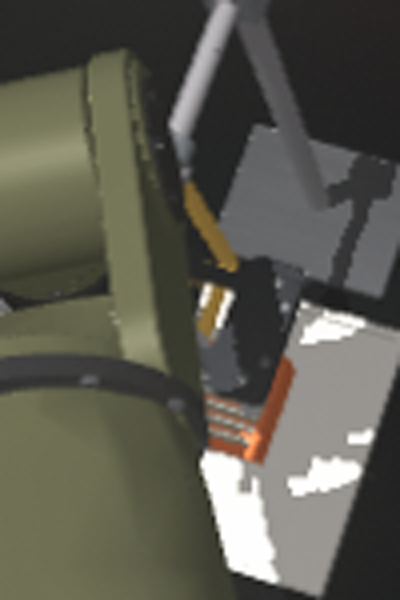

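The prong runs through the bail window: it passes behind the near upright at (225,310) and in front of the far one, with the tip free at (345,330). Lowering.

Emit:
servo_tool(series=[[0, 0, 0.2, 0, 0, 0], [0, 0, 0.6, 0, 0, 0], [0, 0, 1.0, 0, 0, 0], [0, 0, 1.4, 0, 0, 0], [0, 0, 1.8, 0, 0, 0], [0, 0, 2.1, 0, 0, 0], [0, 0, 2.3, 0, 0, 0], [0, 0, 2.5, 0, 0, 0], [0, 0, 2.5, 0, 0, 0], [0, 0, 2.5, 0, 0, 0]])

```text
clock: 17.5
eef_pos: [550.0, 175.9, 188.5]
eef_rot: [-3.142, 0.0, -0.274]
wrist_force: [-0.4, 0.2, -1.7]
finger_gap: 22.1
```

Emit:
servo_tool(series=[[0, 0, 0.05, 0, 0, 0], [0, 0, 0.1, 0, 0, 0], [0, 0, 0.15, 0, 0, 0], [0, 0, 0.2, 0, 0, 0], [0, 0, 0.25, 0, 0, 0], [0, 0, 0.25, 0, 0, 0], [0, 0, 0.25, 0, 0, 0], [0, 0, 0.25, 0, 0, 0], [0, 0, 0.25, 0, 0, 0], [0, 0, 0.25, 0, 0, 0]])

```text
clock: 18.33
eef_pos: [550.0, 175.9, 186.0]
eef_rot: [-3.142, -0.0, -0.274]
wrist_force: [-0.4, -0.3, -1.4]
finger_gap: 21.7
```

Emit:
servo_tool(series=[[0, 0, 0.05, 0, 0, 0], [0, 0, 0.1, 0, 0, 0], [0, 0, 0.15, 0, 0, 0], [0, 0, 0.15, 0, 0, 0], [0, 0, 0.15, 0, 0, 0], [0, 0, 0.15, 0, 0, 0], [0, 0, 0.15, 0, 0, 0], [0, 0, 0.15, 0, 0, 0], [0, 0, 0.15, 0, 0, 0], [0, 0, 0.15, 0, 0, 0]])

```text
clock: 19.17
eef_pos: [550.0, 176.0, 184.7]
eef_rot: [-3.141, -0.0, -0.274]
wrist_force: [-0.6, 0.5, 4.5]
finger_gap: 21.8
```

Run:
```python
from h import *
F=[];
for i in range(6):
    a=camera("side"); F.append(read_state()["wrist_force"])
print(np.mean(F,0),read_state()["eef_pos"])
crop(a["pixels"],220,200,400,350,4,"pics/h5.png")
```

```text
[-0.45104487  0.15950069  5.44575607] [550.0610469  175.93123811 184.6630544 ]
```

View pics/h5.png

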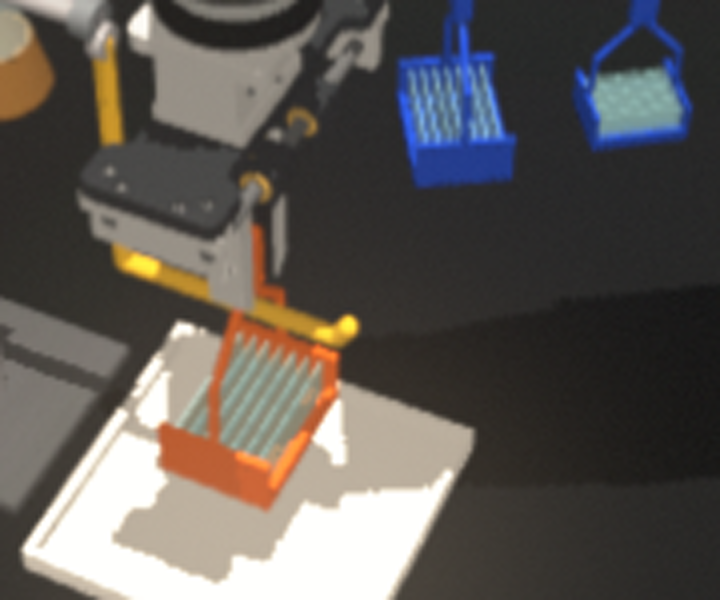

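Contact: the wrist force rose from -1.8 to +5 N, so the bail sits on the prong. I'll ease off and then open.

Emit:
servo_tool(series=[[0, 0, -0.05, 0, 0, 0], [0, 0, -0.05, 0, 0, 0], [0, 0, -0.05, 0, 0, 0], [0, 0, -0.05, 0, 0, 0], [0, 0, -0.05, 0, 0, 0], [0, 0, -0.05, 0, 0, 0], [0, 0, -0.05, 0, 0, 0], [0, 0, -0.05, 0, 0, 0], [0, 0, -0.05, 0, 0, 0], [0, 0, -0.05, 0, 0, 0]], grip_force=5)

```text
clock: 20.3
eef_pos: [549.9, 175.9, 184.9]
eef_rot: [3.142, 0.0, -0.274]
wrist_force: [0.9, -0.5, -0.7]
finger_gap: 22.1
```

Emit:
servo_tool(series=[[0, 0, 0, 0, 0, 0], [0, 0, 0, 0, 0, 0], [0, 0, 0, 0, 0, 0], [0, 0, 0, 0, 0, 0], [0, 0, 0, 0, 0, 0], [0, 0, 0, 0, 0, 0], [0, 0, 0, 0, 0, 0], [0, 0, 0, 0, 0, 0], [0, 0, 0, 0, 0, 0], [0, 0, 0, 0, 0, 0]], gripper=4)

```text
clock: 21.13
eef_pos: [549.9, 175.9, 185.0]
eef_rot: [-3.142, -0.0, -0.274]
wrist_force: [-0.7, -0.1, 0.5]
finger_gap: 40.1
```

Run:
```python
from h import *
F=[];A=[]
for i in range(6):
    a=camera("side"); A.append(a["pixels"][200:350,220:400]); F.append(read_state()["wrist_force"])
print(np.mean(F,0),read_state()["eef_pos"],read_state()["finger_gap"],[int(cv2.absdiff(A[0],x).max()) for x in A])
crop(a["pixels"],220,200,400,350,4,"pics/h6.png")
```

```text
[0.01620485 0.00413546 0.22467235] [549.94558112 175.91895074 184.95579493] 39.90083695183491 [0, 33, 53, 33, 64, 64]
```

View pics/h6.png

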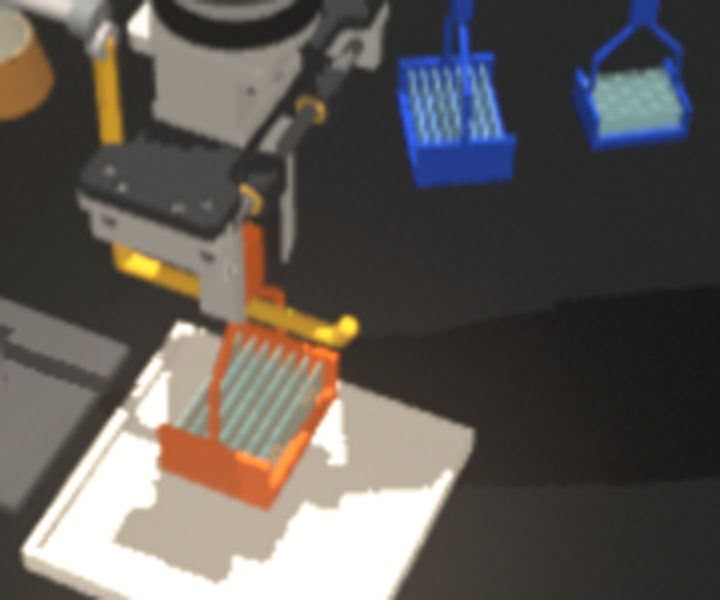

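Hanging upright with the grip released. Opening to 7 cm, then straight up and back.

Emit:
servo_tool(series=[[0, 0, 0, 0, 0, 0], [0, 0, 0, 0, 0, 0], [0, 0, 0, 0, 0, 0], [0, 0, 0, 0, 0, 0], [0, 0, 0, 0, 0, 0], [0, 0, -0.5, 0, 0, 0], [0, 0, -1.5, 0, 0, 0], [0, 0, -3, 0, 0, 0], [0, 0, -4.5, 0, 0, 0], [0, 0, -6, 0, 0, 0]], gripper=7)

```text
clock: 22.27
eef_pos: [550.0, 175.9, 246.7]
eef_rot: [-3.141, -0.001, -0.274]
wrist_force: [0.3, 0.2, 0.5]
finger_gap: 70.0
```

Emit:
servo_tool(series=[[0, 0, -2, 0, 0, 0], [-1, 0, -3, 0, 0, 0], [-3, 0, -4, 0, 0, 0], [-6, 0, -4, 0, 0, 0], [-9, 0, -4, 0, 0, 0], [-12, 0, -4, 0, 0, 0], [-15, 0, -4, 0, 0, 0], [-17, 0, -4, 0, 0, 0], [-18, 0, -4, 0, 0, 0], [-18, 0, -4, 0, 0, 0]])

```text
clock: 23.1
eef_pos: [375.3, 225.1, 285.7]
eef_rot: [-3.141, -0.001, -0.273]
wrist_force: [-0.2, 0.2, -0.8]
finger_gap: 70.3
```

Run:
```python
from h import *
A=[]
for i in range(10):
    a=camera("side"); A.append(a["pixels"][200:350,220:300].astype(int))
b=camera("top")
print(read_state()["eef_pos"],read_state()["clock"],[int(abs(A[0]-x).max()) for x in A])
np.save("c4.npy",[a,b],allow_pickle=True)
crop(a["pixels"],180,130,420,330,3,"pics/e1.png")
crop(b["pixels"],190,100,450,300,3,"pics/e1t.png")
```

```text
[376.8826474  224.53544466 284.81146003] 23.65 [0, 51, 64, 64, 71, 90, 97, 96, 98, 97]
```

View pics/e1.png

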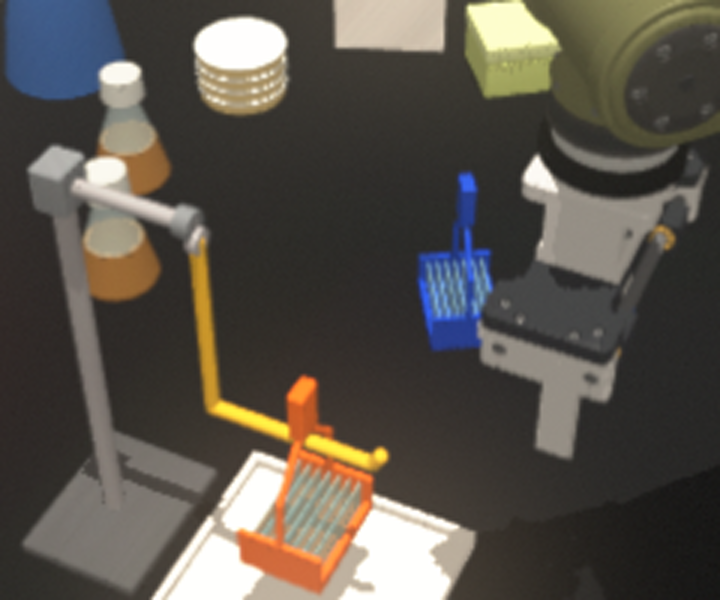

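View pics/e1t.png

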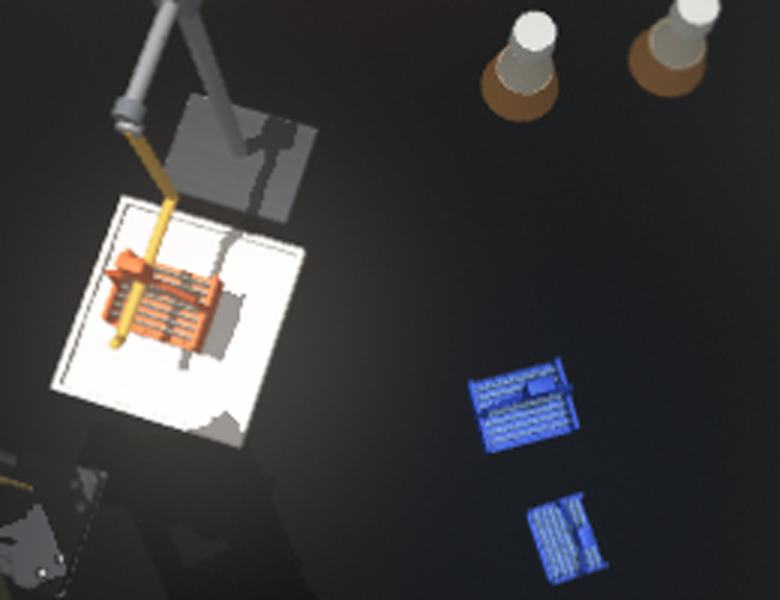

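Run:
```python
from h import *
s,t=np.load("c4.npy",allow_pickle=True)
S=lambda u,v:(180+u/3,130+v/3);B=lambda u,v:(190+u/3,100+v/3)
x=np.array([.9627,-.2706,0]);y=np.array([.2706,.9627,0]);P=np.array([618.8,156.4,320])
R=lambda p:np.round([(p-P)@x,(p-P)@y,(p-P)[2]],1)
top,r=tri([s,t],[S(304,383),B(132,262)]); print("tabtop",R(top),r)
# bottom/upper frame corners pred for upright rack
for nm,d in [("+x+y36",[32,42,-40]),("-x+y36",[-32,42,-40]),("-x-y36",[-32,-42,-40]),("+x+y0",[32,42,-76]),("-x+y0",[-32,42,-76])]:
    p=P+[0,0,-177]+(R(top)[0]+d[0])*x+d[1]*y+np.array([0,0,d[2]]); print(nm,((proj(s,p)-[180,130])*3).round(),((proj(t,p)-[190,100])*3).round())
C=[]
for i in range(24):
    c=camera("side"); h=cv2.cvtColor(c["pixels"],cv2.COLOR_RGB2HSV)[250:340,250:320]; m=cv2.inRange(h,(4,170,90),(13,255,255))
    M=cv2.moments(m,True); C.append((M["m10"]/M["m00"],M["m01"]/M["m00"]))
print(np.round(C,2).tolist(),read_state()["clock"])
crop(c["pixels"],220,230,340,350,5,"pics/e2.png")
```

```text
tabtop [-69.4  -3.1 -99.1] [array([0.1, 0. ]), array([ 0. , -0.1])]
+x+y36 [238. 530.] [126. 246.]
-x+y36 [321. 562.] [100. 317.]
-x-y36 [374. 475.] [194. 346.]
+x+y0 [241. 561.] [136. 257.]
-x+y0 [322. 593.] [111. 325.]
[[30.72, 45.62], [30.75, 45.3], [30.9, 44.92], [31.01, 45.25], [31.13, 44.78], [31.17, 44.82], [31.16, 44.72], [31.16, 44.89], [31.08, 44.83], [31.01, 44.95], [30.93, 45.07], [30.76, 45.08], [30.74, 45.45], [30.69, 45.47], [30.71, 45.48], [30.66, 45.46], [30.64, 45.68], [30.72, 45.34], [30.73, 45.4], [30.7, 45.2], [30.9, 45.11], [30.94, 45.05], [31.11, 44.8], [31.13, 44.8]] 24.85
```

View pics/e2.png

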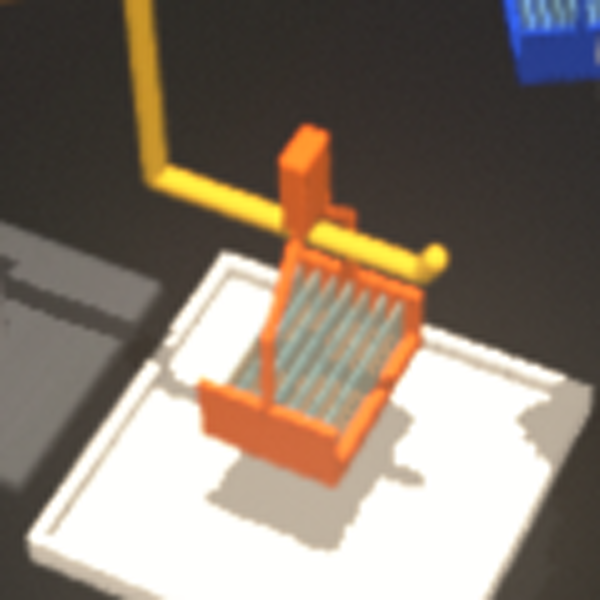

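Run:
```python
from cell import *
s=read_state(); print(s["clock"],s["wrist_force"]); print(sign_off())
```

```text
24.85 [-0.41207568 -0.36726776 -0.14020454]
the job is handed in; nothing more can be done
None
```

The orange rack is hanging by its bail on the hook's prong, upright and calm, and the job was handed in at 24.85 s of the 70 s allowed. `sign_off` gave no verdict, so the results below are my own measurements.

- **Steadying the hook:** it was swinging about ±0.225 rad. I timed the open fingers to come down around the prong, closed on it gently (gap 10.0 mm, the rod's diameter), let go and drew back. It then hung within about 0.015 rad of straight down for 0.8 s. At that stop the grasp point was about 247 mm from the swivel, just under the required 250 mm. The later moves took it much further away, and pictures at 9.45 s still put the hook at about -0.01 rad.
- **Hanging the rack:** I gripped the orange rack by its tab, carried it over clear of the blue rack, threaded the bail over the prong and lowered it until the wrist force showed contact. Then I released it and backed away.
- **Final position:** measured from the swivel, the tab top was 69 mm along the prong, 3 mm to one side and 99 mm below. That puts the rack centre about 175 mm below, inside the 160 to 195 mm band.
- **Upright and calm:** the frame corners matched those predicted for an upright rack. The remaining sway was about ±0.25 pixel, under 1 mm.
- **Blue rack:** the larger blue rack showed at the same pixels as at the start in the pictures taken after the rack was hung.
- **Clear of the robot:** the hand was about 180 mm away from the rack, with only sensor noise on the wrist force.

My picture estimates of the swivel differed by a few millimetres from one fit to another. I used the values measured with the hook at rest.

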